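Wind a chocolate slab to the gauge and back it with the bar

ROBOT

A 6-joint arm with a two-finger parallel gripper is mounted at the origin on the work surface. World frame = base frame: x ahead of the robot, y to its left, z up, the work surface at z = 0. Lengths are in mm, angles in rad, forces in N, time in s.
With the tool pointing down it reaches from about 350 to 775 mm from the base axis. Payload 7.3 kg.
Tool frame: the origin (TCP) lies at the very end of the fingers, on their centre line; the grasp point (between the pads) lies 19 mm behind it; z points along the fingers, y is the line along which they close (so a half turn about z gives the same grasp; the last joint's range is limited). The gripper opens to 92 mm and grips with 3 to 60 N. Pads are 19 mm wide; open, the fingers measure 130 mm over their backs; the gripper's body (75 mm by 190 mm) begins 47 mm behind the grasp point.
Start: joints at [1.025, 0.342, 1.524, -0, 1.275, -0.146], TCP at [204.336, 483.624, 226.741] pointing down, gripper open.
Joint ranges: [-2.53, 2.53], [-0.77, 2.02], [0.04, 2.7], [-1, 4.14], [0.28, 2.66], [-3.11, 3.11]. Speed limits (rad/s): [2.57, 2.57, 3.14, 3.14, 3.14, 3.14].

INTERFACE

Orientations are given as [roll, pitch, yaw] about the fixed x, y, z axes, in that order (R = Rz(yaw) Ry(pitch) Rx(roll)).
In Python, from plant import get_obs, optics, ticket, finder gives the robot as it stands.
- The arm moves only by the tool send_rows, never from a script. Its arguments are lists of equal length, an entry for each row: "offset": the shift along the tool's x, y, z scaled (see below), a list of three; "delta_rot": the turn, a rotation vector about the tool's x, y, z scaled (see below), a list of three. In form: {"offset": [[dx, dy, dz], ...], "delta_rot": [[rx, ry, rz], ...]}. A call has 1 to 8 rows; each row is the pose to reach, as a shift and turn from the pose commanded when the call began, along the tool's axes at that moment, turning the shorter way round; what a row does not reach only later rows make up. The controller multiplies each number of a shift by 120 mm and each number of a turn by 360 degrees. A row lasts 1/8 s, in which the tool goes at most 62.5 mm and 10.7 degrees, less where a joint would pass 70% of its speed; a pose out of reach is approached as far as the arm can. A call with a number of a shift or a turn outside -1 to 1 is refused whole. A call with a gripper value outside its range is refused whole. "grip" is the opening, from 0 (shut) to 1 (fully open), set as the call begins (left out, the last holds). The fingers move at their own pace and stop on an object; the grip force is fixed at half the most. Time passes only in rows, so rows that repeat a pose let the fingers close. It gives the time, the measured TCP pose, the force, the opening and the grip force at its end, in the units of the state.
- get_obs(): the state, without advancing time (a new reading comes with each control period).
- optics.capture(name): name is "scene" or "top" or "wrist"; returns the picture (480x640x3 uint8, red, green, blue); there is no depth.
- optics.get_calibration(name): a dict with "fx", "fy", "cx", "cy" (pixels), "k1" (the pictures are not rectified: a ray, as slopes to the right and down, at radius r is drawn at 1 + k1 r^2 times it, then the intrinsics apply), "world_from_camera" (4x4, takes a point from camera to world coordinates). Camera axes: x right, y down, z forward; pixel columns grow to the right and rows downward; lengths in mm; the calibration is good to about 2 mm. A picture is of the moment at which its call begins: read the wrist's pose just before it. get_calibration takes no time and is no camera call; for the wrist camera it gives the pose at the moment of the call.
- ticket.close_job(): hands the job in; it is judged then, once.
Trained networks look in the newest picture that a camera, given by its name, has taken for a name from the list of things; names that differ only in an ending like _2 or _b are one class to them, and where a whole thing is asked for, a point or a joint stands for the part that bears it (a point fixed in the world has none). Each returns a list of dicts, best first, with "confidence" (0 to 1); they miss things now and then, are a little off and sometimes report something else, mostly with a low value. They report only what shows in the picture. A call takes as long as a camera call.
- finder.boxes_of(target, camera): "box" ([left, top, right, bottom] in pixels, round what is visible of it).
- finder.silhouettes(target, camera): "region" (480x640 bool, what is visible of it) and "box" ([left, top, right, bottom] in pixels, round what is visible of it).
- finder.pinpoint(target, camera): "uv" ([column, row] in pixels: a listed point, or the origin of a listed thing).
The state is a dict: "time": time; "joint_positions": joint angles; "dq": joint speeds; "tau": joint torques, N m; "tool_pos": TCP position; "tcp_rot": TCP orientation; "contact_force": force on the tool from outside, world axes, zero at the start; "moment": the same for the moment, N m; "grip_width": finger opening in mm; "finger_force": force on a finger pad.
Only numpy, scipy, OpenCV 4.12 (cv2) and the standard library are available. Lean on these libraries where they do the work, as an engineer would, in place of code of your own. Each camera call takes 0.05 s, during which the arm holds its last target. There are 200 camera calls.

TASK

Turn the hand crank of the portioning board clockwise, seen from above, through rather more than a full turn until its pusher has fed the chocolate slab forward so that the slab's front face is level with the gauge pointer. Then slide the loose aluminium bar back along the board until it lies flush across the slab's front face. Never touch the slab itself with the robot, and leave the bottle, tub and spatula alone.

Things in the scene. Friction and masses are not known exactly. Their poses are not given: they have to be found in the camera images.
- feeder: Fixed portioning board: white plastic, 250 mm (x) by 520 mm (y), top face 15 mm above the counter; it feeds towards its own +y. A steel gearbox (86 x 70 mm, top 75 mm above the counter) stands near the -y end with the crank on top. Origin at counter height on the long centre line, 10 mm to the -y side of the board's middle; z up.
- crank_axis (a point): Point on the crank's upright axis, 120 mm above the counter, at the height of crank_grip; fixed to the feeder (180 mm from its origin along -y), axes as the feeder's.
- crank_grip (a point): Grip point of the crank: centre of its black upright paddle, 60 mm from the axis, 21 mm below its top. The paddle turns rigidly with the arm: 14 mm thick (tangential), 30 mm wide (radial), 91 to 141 mm above the counter. The flat arm and hub below it reach up to 93 mm; nothing near stands higher. Own x radially outward, y tangential, z up.
- crank (a joint): Crank angle in rad, growing clockwise seen from above, 0 to 13; stiff enough to stay where it is left (about 4 N at the paddle). Each rad drives the pusher 6.2 mm along the feeder's +y (39 mm a full turn).
- pusher_face (a point): Middle of the front face of the steel pusher plate (88 mm wide in x, 40 mm high, 2 mm above the board), which pushes the slab's back face; 37 mm above the counter; axes as the feeder's.
- gauge_mark (a point): Tip of the gauge's dark pointer (8 mm wide, top 61 mm above the counter), held by a fixed post on the board's +x edge and reaching towards the slab. Its front (+y) edge is the mark line and holds this point, 64 mm to +x of the board's centre line; axes as the feeder's. Its underside is 40 mm above the board (the bar passes below); the post begins 13 mm behind the mark.
- slab: Loose dark chocolate slab, 90 mm (x) by 110 mm (y, feed direction) by 45 mm high, 0.4 to 0.8 kg, lying on the board ahead of the pusher. Origin at the centre of its underside.
- slab_front (a point): Centre of the slab's front (+y) face, 22.5 mm above the board; axes as the slab's.
- slab_back (a point): Centre of the slab's back (-y) face; axes as the slab's.
- bar: Loose plain aluminium bar (straightedge), 160 mm long (its x), 32 mm wide (its y), 22 mm high, 0.15 to 0.3 kg, lying on the board beyond the slab, a little askew. Origin at the centre of its underside.
- sauce: Amber sauce bottle, 64 mm across, 140 mm tall, on the counter beyond the board; leave alone. Origin under its centre.
- tub: White open tub, 90 mm across, 90 mm tall, on the counter beyond the board; leave alone. Origin under its centre.
- spatula: Spatula lying on the counter between the robot and the board; leave alone. Origin under its middle.

How it is judged:
By the outcome, as a careful person would: the job done as asked, in the order asked, and still so for the second after the job is handed in, with the robot touching nothing.
It also fails if it takes over 72 s, if anything falls off the work surface, if the arm or the gripper's body presses on something with over 40 N, if the wrist force passes 120 N, or if a joint passes its speed limit or range.

## Working session

There is one attempt and no reset: what is moved stays moved. The work goes in short steps, Python scripts to look and compute and a tool call to move; the robot and the scene stay as the last step left them, time stands still between calls to the robot, and variables do not carry over. Pictures are saved under pics/ and viewed, at most 10 in all, crops included, and the job is handed in when it is done.

Besides the shell and the picture viewer there is one more tool, called in YAML: its name, and indented under it one key for each argument. send_rows: Moves the arm, as the interface text tells. Its arguments: {"type":"object","properties":{"offset":{"type":"array"},"delta_rot":{"type":"array"},"grip":{"type":"number"}},"required":["offset","delta_rot"]}

```bash
mkdir -p pics; ls
cat > h.py <<'E'
import numpy as np, cv2
from plant import get_obs, optics, ticket, finder
from scipy.spatial.transform import Rotation as R
def ray(cam,uv):
    c=optics.get_calibration(cam); K=np.array([[c['fx'],0,c['cx']],[0,c['fy'],c['cy']],[0,0,1.]])
    p=cv2.undistortPoints(np.array([[uv]],float),K,np.array([c['k1'],0,0,0.]))[0,0]
    T=np.array(c['world_from_camera']); return T[:3,3],T[:3,:3]@np.array([p[0],p[1],1])
def atz(cam,uv,z):
    o,d=ray(cam,uv); return o+d*(z-o[2])/d[2]
def proj(cam,P):
    c=optics.get_calibration(cam); K=np.array([[c['fx'],0,c['cx']],[0,c['fy'],c['cy']],[0,0,1.]])
    T=np.linalg.inv(np.array(c['world_from_camera']))
    return cv2.projectPoints(np.array(P,float).reshape(-1,1,3),cv2.Rodrigues(T[:3,:3])[0],T[:3,3],K,np.array([c['k1'],0,0,0.]))[0][:,0]
def tri(obs):
    A=np.zeros((3,3));b=np.zeros(3)
    for cam,uv in obs:
        o,d=ray(cam,uv);d=d/np.linalg.norm(d);M=np.eye(3)-np.outer(d,d);A+=M;b+=M@o
    return np.linalg.solve(A,b)
def save(cam,name):
    im=optics.capture(cam); cv2.imwrite('pics/'+name,im[:,:,::-1]); return im
def cmd(P,rotv_world=None):
    "offset numbers for target world positions from measured pose"
    s=get_obs(); Rt=R.from_euler('xyz',s['tcp_rot'])
    return Rt.inv().apply(np.atleast_2d(P)-s['tool_pos'])/120
E
python3 - <<'E'
from h import *
np.set_printoptions(precision=3,suppress=True)
s=get_obs();print(s)
zs=dict(feeder=0,crank_axis=120,crank_grip=120,pusher_face=37,gauge_mark=61,slab=15,slab_front=37.5,slab_back=37.5,bar=15,sauce=0,tub=0,spatula=0)
for cam in ['top','scene']:
    save(cam,cam+'0.png')
    print(cam,np.array(optics.get_calibration(cam)['world_from_camera'])[:3,3])
    for t,z in zs.items():
        r=finder.pinpoint(t,cam)
        for q in r[:1]: print(t,np.round(q['uv'],1),round(q['confidence'],2),atz(cam,q['uv'],z))
E
```

```text
pics
{'time': 0.0, 'joint_positions': array([ 1.025,  0.343,  1.525, -0.   ,  1.275, -0.146]), 'dq': array([ 0.001,  0.002,  0.001,  0.   ,  0.   , -0.001]), 'tau': array([  0.001, -43.124, -24.423,   0.072,   0.056,  -0.   ]), 'tool_pos': array([204.127, 483.247, 226.048]), 'tcp_rot': array([-3.14 , -0.   ,  2.742]), 'contact_force': array([0.205, 0.153, 0.179]), 'moment': array([-0.018, -0.019,  0.021]), 'finger_force': 0.0, 'grip_width': 92.02398495731109}
top [ 375.661  -35.841 1368.935]
feeder [276.5 239.3] 0.68 [512.357  19.251   0.   ]
crank_axis [354.6 226.7] 0.79 [ 530.574 -164.783  120.   ]
crank_grip [361.4 192.4] 0.95 [ 610.748 -180.981  120.   ]
pusher_face [320.3 233.7] 0.95 [523.072 -89.185  37.   ]
gauge_mark [249.9 214.8] 0.83 [565.16   81.425  61.   ]
slab [290.1 229.1] 0.82 [536.555 -14.9    15.   ]
slab_front [265.4 236.5] 0.98 [515.319  44.896  37.5  ]
slab_back [309.6 230.7] 0.63 [530.239 -62.963  37.5  ]
bar [210.3 244.3] 0.68 [497.42  182.539  15.   ]
sauce [215.5 178.1] 0.87 [667.554 175.71    0.   ]
tub [304.6 160.8] 0.89 [714.037 -50.28    0.   ]
spatula [399.6 355.7] 0.88 [ 224.952 -287.509    0.   ]
scene [1171.784 -423.369  830.58 ]
feeder [347.8 264.9] 0.66 [517.688  13.57    0.   ]
crank_axis [268.  262.4] 0.67 [ 531.104 -172.284  120.   ]
crank_grip [277.2 286.3] 0.72 [ 591.96  -184.157  120.   ]
pusher_face [310.8 272. ] 0.91 [525.007 -80.489  37.   ]
gauge_mark [392.2 248.4] 0.85 [573.369  84.08   61.   ]
slab [338.3 269.9] 0.84 [531.403 -18.938  15.   ]
slab_front [356.2 246.3] 0.82 [510.68   38.075  37.5  ]
slab_back [313.5 269.2] 0.86 [521.524 -72.202  37.5  ]
bar [405.9 224.3] 0.97 [490.517 186.73   15.   ]
sauce [449.2 276.8] 0.57 [656.207 177.019   0.   ]
tub [166.7 231.7] 0.67 [ 214.064 -288.144    0.   ]
spatula [163.9 230. ] 0.87 [ 205.029 -291.936    0.   ]
```

```bash
ls pics
```

```text
scene0.png
top0.png
```

View pics/top0.png

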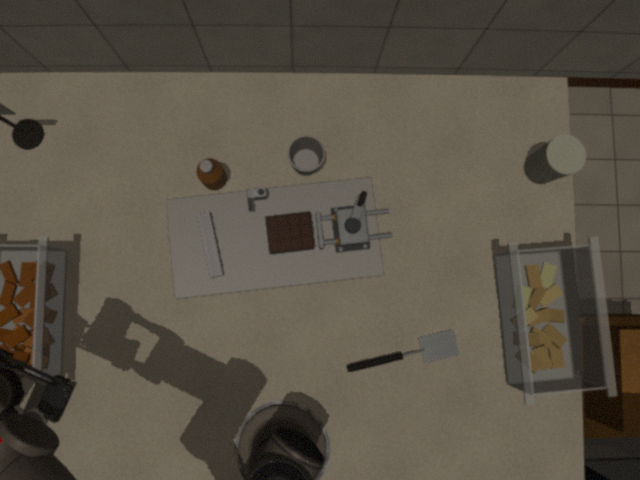

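View pics/scene0.png

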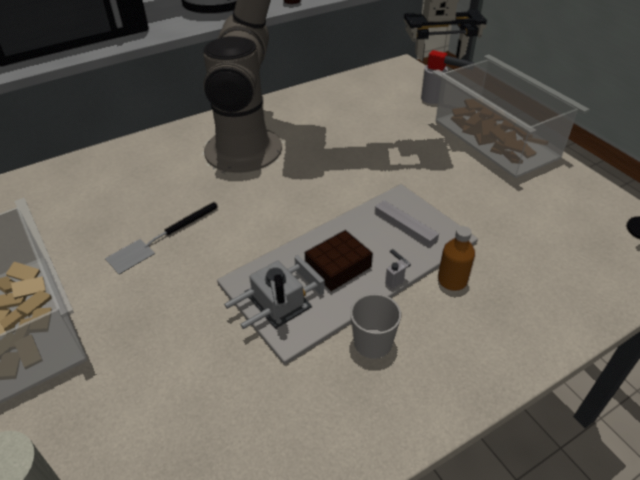

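```bash
cat > fit.py <<'E'
from h import *
from scipy.optimize import least_squares
np.set_printoptions(precision=3,suppress=True)
F={'feeder':(0,0,0),'crank_axis':(0,-180,120)}
# feeder x,y,yaw, gauge y, crank phi
if __name__=='__main__':
    O=[]
    for cam in ['top','scene']:
        optics.capture(cam)
        for t in ['feeder','crank_axis','crank_grip','gauge_mark']:
            for _ in range(2):
                r=finder.pinpoint(t,cam)
                if r and r[0]['confidence']>.5:O.append((cam,t,r[0]['uv']))
        if cam=='top':
            r=finder.silhouettes('feeder',cam)[0]; m=r['region'].astype(np.uint8)
            c=max(cv2.findContours(m,0,2)[0],key=cv2.contourArea);b=cv2.boxPoints(cv2.minAreaRect(c));print(r['confidence'],b)
    corners=[(167,199),(370,178),(383,274),(177,297)]; cf=[(125,270,15),(125,-250,15),(-125,-250,15),(-125,270,15)]
    for u,p in zip(corners,cf):O.append(('top',p,u))
    def res(p):
        x,y,a,g,f=p;Rz=R.from_euler('z',a);e=[]
        for cam,t,uv in O:
            q=F.get(t) if isinstance(t,str) else t
            if t=='crank_grip': q=(60*np.cos(f),-180+60*np.sin(f),120)
            if t=='gauge_mark': q=(64,g,58)
            e+=list(proj(cam,Rz.apply(q)+[x,y,0])[0]-uv)
        return np.array(e)
    s=least_squares(res,[513,15,.1,70,-.3],loss='soft_l1');print(s.x)
    for o,e in zip(O,res(s.x).reshape(-1,2)):print(o[0],o[1],e)
    Rz=R.from_euler('z',s.x[2]);print('axis',Rz.apply([0,-180,120])+[*s.x[:2],0],'phi_world',s.x[4]+s.x[2])
E
python3 fit.py
```

```text
0.58 [[163.488 199.39 ]
 [383.329 174.963]
 [394.427 274.841]
 [174.585 299.268]]
[516.304  13.916   0.108  65.064  -0.418]
top feeder [-0.258  0.348]
top feeder [-0.258  0.348]
top crank_axis [ 1.497 -0.728]
top crank_axis [ 1.497 -0.728]
top crank_grip [2.053 4.815]
top crank_grip [2.053 4.815]
top gauge_mark [-1.534 -2.207]
top gauge_mark [-1.534 -2.207]
scene feeder [-2.11  -0.663]
scene feeder [-2.11  -0.663]
scene crank_axis [6.839 0.197]
scene crank_axis [6.839 0.197]
scene crank_grip [2.37  0.155]
scene crank_grip [2.37  0.155]
scene gauge_mark [-0.582  0.748]
scene gauge_mark [-0.582  0.748]
top (125, 270, 15) [-0.88  -0.367]
top (125, -250, 15) [2.353 0.005]
top (-125, -250, 15) [1.048 2.867]
top (-125, 270, 15) [-2.986  1.661]
axis [ 535.741 -165.032  120.   ] phi_world -0.30945060132076635
```

send_rows:
  offset:
    - [-0.45, -0.4, -0.1]
    - [-0.94, -0.78, -0.2]
    - [-0.94, -0.78, -0.2]
  delta_rot:
    - [0, 0, 0]
    - [0, 0, 0]
    - [0, 0, 0]

```text
time: 2.62
tool_pos: [272.9, 351.4, 251.4]
tcp_rot: [3.141, 0.001, 2.74]
contact_force: [-1.1, 0.4, -0.1]
grip_width: 91.9
finger_force: 0.0
```

send_rows:
  offset:
    - [-0.45, -0.4, -0.1]
    - [-0.94, -0.78, -0.2]
    - [-0.94, -0.78, -0.2]
  delta_rot:
    - [0, 0, 0]
    - [0, 0, 0]
    - [0, 0, 0]

```text
time: 3.0
tool_pos: [340.5, 221.1, 275.5]
tcp_rot: [3.141, 0.001, 2.739]
contact_force: [-0.5, 0.7, -0.5]
grip_width: 92.0
finger_force: 0.0
```

send_rows:
  offset:
    - [-0.45, -0.4, -0.1]
    - [-0.94, -0.78, -0.2]
    - [-0.94, -0.78, -0.2]
  delta_rot:
    - [0, 0, 0]
    - [0, 0, 0]
    - [0, 0, 0]

```text
time: 3.38
tool_pos: [408.1, 90.6, 299.3]
tcp_rot: [3.141, 0.002, 2.738]
contact_force: [0.8, 0.2, -0.5]
grip_width: 91.9
finger_force: 0.0
```

send_rows:
  offset:
    - [-0.45, -0.4, 0]
    - [-0.94, -0.78, 0]
    - [-0.94, -0.78, 0]
  delta_rot:
    - [0, 0, 0]
    - [0, 0, 0]
    - [0, 0, 0]

```text
time: 3.75
tool_pos: [475.2, -39.7, 298.4]
tcp_rot: [-3.141, 0.0, 2.739]
contact_force: [-0.2, 0.7, -0.1]
grip_width: 91.9
finger_force: 0.0
```

send_rows:
  offset:
    - [-0.45, -0.4, 0]
    - [-0.94, -0.78, 0]
    - [-0.94, -0.78, 0]
    - [-0.94, -0.78, 0]
  delta_rot:
    - [0, 0, 0]
    - [0, 0, 0]
    - [0, 0, 0]
    - [0, 0, 0]

```text
time: 4.25
tool_pos: [541.9, -167.6, 297.9]
tcp_rot: [3.141, -0.001, 2.74]
contact_force: [-0.4, 0.5, -0.2]
grip_width: 91.6
finger_force: 0.0
```

Run:
```python
from h import *
np.set_printoptions(precision=3,suppress=True)
s=get_obs();print(s['time'],s['tool_pos'],s['tcp_rot'],s['joint_positions'])
save('wrist','w0.png');print(np.array(optics.get_calibration('wrist')['world_from_camera']))
for t,z in dict(crank_axis=120,crank_grip=120,pusher_face=37,slab_front=37.5,slab_back=37.5,gauge_mark=58).items():
    r=finder.pinpoint(t,'wrist')
    for q in r[:1]: print(t,np.round(q['uv'],1),round(q['confidence'],2),atz('wrist',q['uv'],z))
```

```text
4.25 [ 541.862 -167.567  297.856] [ 3.141 -0.001  2.74 ] [-0.435  0.38   1.271  0.     1.491 -1.605]
[[   0.39     0.893    0.225  481.065]
 [   0.921   -0.378   -0.095 -141.091]
 [   0.       0.244   -0.97   456.82 ]
 [   0.       0.       0.       1.   ]]
crank_axis [325.7 213.6] 0.91 [ 538.359 -163.704  120.   ]
crank_grip [332.3 281.3] 0.85 [ 594.12  -180.879  120.   ]
pusher_face [400.3 154.2] 0.89 [526.95  -79.522  37.   ]
slab_front [514.2  90.6] 0.55 [514.    37.73  37.5 ]
slab_back [409.9 154.6] 0.8 [531.126 -71.45   37.5  ]
gauge_mark [597.5 129.2] 0.72 [573.84   87.532  58.   ]
```

View pics/w0.png

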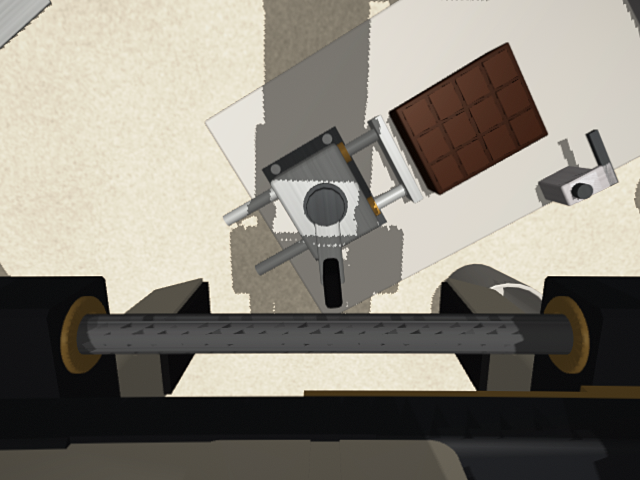

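send_rows:
  offset:
    - [-0.225, 0.035, 0.3]
    - [-0.45, 0.07, 0.6]
    - [-0.45, 0.07, 0.75]
    - [-0.45, 0.07, 0.75]
  delta_rot:
    - [0, 0, -0.016]
    - [0, 0, -0.0164]
    - [0, 0, -0.0164]
    - [0, 0, -0.0164]
  grip: 0.6

```text
time: 5.1
tool_pos: [594.0, -179.5, 207.2]
tcp_rot: [3.141, -0.004, 2.845]
contact_force: [-0.1, 0.1, -0.1]
grip_width: 57.6
finger_force: 0.0
```

Run:
```python
from h import *
np.set_printoptions(precision=3,suppress=True)
s=get_obs();print(s['time'],s['tool_pos'],s['tcp_rot'],s['joint_positions'])
save('wrist','w1.png')
for t,z in dict(crank_axis=120,crank_grip=120,pusher_face=37,slab_back=37.5,gauge_mark=58).items():
    r=finder.pinpoint(t,'wrist')
    for q in r[:1]: print(t,np.round(q['uv'],1),round(q['confidence'],2),atz('wrist',q['uv'],z))
```

```text
5.1 [ 593.979 -179.471  207.19 ] [ 3.141 -0.004  2.845] [-0.417  0.536  1.268  0.     1.341 -1.692]
crank_axis [320.  150.3] 0.78 [ 539.949 -166.188  120.   ]
crank_grip [321.1 252.1] 0.75 [ 598.595 -183.707  120.   ]
pusher_face [424.9  99.1] 0.97 [530.585 -82.825  37.   ]
slab_back [439.3  98.4] 0.66 [533.223 -72.721  37.5  ]
gauge_mark [319.  250.7] 0.69 [ 613.574 -190.705   58.   ]
```

View pics/w1.png

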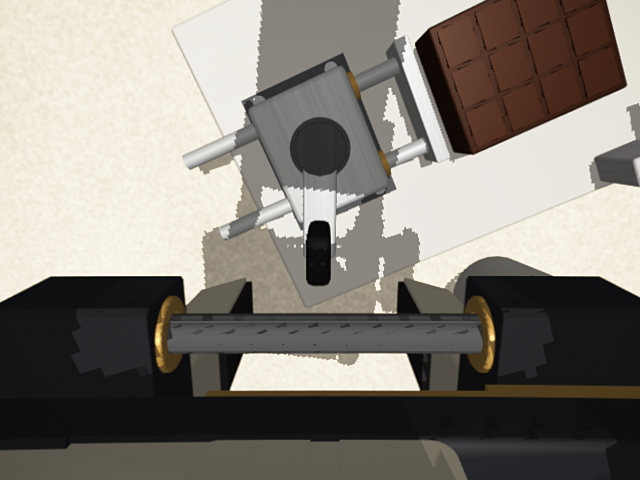

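send_rows:
  offset:
    - [-0.025, -0.01, 0.3]
    - [-0.025, -0.01, 0.6]
    - [-0.025, -0.01, 0.86]
    - [-0.025, -0.01, 0.86]
    - [-0.025, -0.01, 0.86]
  delta_rot:
    - [0, 0, 0]
    - [0, 0, 0]
    - [0, 0, 0]
    - [0, 0, 0]
    - [0, 0, 0]

```text
time: 6.02
tool_pos: [598.1, -182.7, 107.3]
tcp_rot: [-3.141, 0.003, 2.845]
contact_force: [-0.7, -0.2, -0.3]
grip_width: 55.1
finger_force: 0.0
```

send_rows:
  offset:
    - [0, 0, 0]
    - [0, 0, 0]
    - [0, 0, 0]
    - [0, 0, 0]
    - [0, 0, 0]
  delta_rot:
    - [0, 0, 0]
    - [0, 0, 0]
    - [0, 0, 0]
    - [0, 0, 0]
    - [0, 0, 0]
  grip: 0

```text
time: 6.65
tool_pos: [597.3, -182.9, 105.6]
tcp_rot: [-3.141, 0.0, 2.845]
contact_force: [-0.6, -2.3, 0.4]
grip_width: 14.1
finger_force: 30.0
```

```bash
cat > arc.py <<'E'
from h import *
import sys
np.set_printoptions(precision=4,suppress=True)
# rows for a clockwise arc: tool x points to the axis (sgn=+1) or away (sgn=-1), radius rad
def arc(sgn,rad,tot,n):
    for k in range(1,n+1):
        a=np.radians(tot)*k/n  # tool frame: z down, cw seen from above = +rz
        # axis at sgn*rad*x ; new pos = axis + Rz(a)(-axis)
        c=np.array([sgn*rad,0]); p=c-np.array([np.cos(a)*c[0],np.sin(a)*c[0]])
        print(np.round(p/120,3),round(np.degrees(a)/360,4))
print('+');arc(1,60,80,8);s=get_obs();print(s['time'],s['tool_pos'],s['tcp_rot'],s['contact_force'],s['moment'],s['grip_width'],s['joint_positions'])
E
python3 arc.py
```

```text
+
[ 0.008 -0.087] 0.0278
[ 0.03  -0.171] 0.0556
[ 0.067 -0.25 ] 0.0833
[ 0.117 -0.321] 0.1111
[ 0.179 -0.383] 0.1389
[ 0.25  -0.433] 0.1667
[ 0.329 -0.47 ] 0.1944
[ 0.413 -0.492] 0.2222
6.65 [ 597.2718 -182.8629  105.6324] [-3.1407  0.0005  2.8452] [-0.574  -2.2936  0.3887] [-0.3393  0.1197  0.3464] 14.072246911377563 [-0.4193  0.6313  1.3921 -0.0009  1.1176 -1.6933]
```

send_rows:
  offset:
    - [0.008, -0.087, 0]
    - [0.03, -0.171, 0]
    - [0.067, -0.25, 0]
    - [0.117, -0.321, 0]
    - [0.179, -0.383, 0]
    - [0.25, -0.433, 0]
    - [0.329, -0.47, 0]
    - [0.413, -0.492, 0]
  delta_rot:
    - [0, 0, 0.0278]
    - [0, 0, 0.0556]
    - [0, 0, 0.0833]
    - [0, 0, 0.1111]
    - [0, 0, 0.1389]
    - [0, 0, 0.1667]
    - [0, 0, 0.1944]
    - [0, 0, 0.2222]

```text
time: 7.65
tool_pos: [531.8, -226.6, 105.7]
tcp_rot: [-3.142, 0.004, 1.443]
contact_force: [-3.8, -8.1, 0.5]
grip_width: 13.7
finger_force: 30.1
```

```bash
python3 arc.py | tail -3
```

```text
[ 0.329 -0.47 ] 0.1944
[ 0.413 -0.492] 0.2222
7.65 [ 531.7953 -226.6108  105.6689] [-3.1416  0.0035  1.4435] [-3.8175 -8.1438  0.5413] [-1.0684  0.6085  0.4129] 13.716186655702742 [-0.5336  0.5549  1.5373 -0.0037  1.048  -0.4044]
```

send_rows:
  offset:
    - [0.008, -0.087, 0]
    - [0.03, -0.171, 0]
    - [0.067, -0.25, 0]
    - [0.117, -0.321, 0]
    - [0.179, -0.383, 0]
    - [0.25, -0.433, 0]
    - [0.329, -0.47, 0]
    - [0.413, -0.492, 0]
  delta_rot:
    - [0, 0, 0.0278]
    - [0, 0, 0.0556]
    - [0, 0, 0.0833]
    - [0, 0, 0.1111]
    - [0, 0, 0.1389]
    - [0, 0, 0.1667]
    - [0, 0, 0.1944]
    - [0, 0, 0.2222]

```text
time: 8.65
tool_pos: [477.2, -168.7, 105.6]
tcp_rot: [3.141, 0.005, 0.047]
contact_force: [-10.0, -6.6, 5.2]
grip_width: 14.1
finger_force: 30.0
```

```bash
python3 arc.py | tail -1
```

```text
8.65 [ 477.2302 -168.6913  105.6123] [3.1408 0.0052 0.0467] [-9.9587 -6.5599  5.1729] [-0.8462  1.3357 -0.0371] 14.105216323879848 [-0.4892  0.4448  1.738  -0.004   0.9628  1.0372]
```

send_rows:
  offset:
    - [-0.007, -0.087, 0]
    - [0.015, -0.171, 0]
    - [0.052, -0.25, 0]
    - [0.102, -0.321, 0]
    - [0.164, -0.383, 0]
    - [0.235, -0.433, 0]
    - [0.314, -0.47, 0]
    - [0.398, -0.492, 0]
  delta_rot:
    - [0, 0, 0.0278]
    - [0, 0, 0.0556]
    - [0, 0, 0.0833]
    - [0, 0, 0.1111]
    - [0, 0, 0.1389]
    - [0, 0, 0.1667]
    - [0, 0, 0.1944]
    - [0, 0, 0.2222]

```text
time: 9.65
tool_pos: [524.5, -106.0, 105.6]
tcp_rot: [3.141, 0.0, -1.349]
contact_force: [-0.8, -1.7, 0.8]
grip_width: 13.9
finger_force: 30.0
```

```bash
python3 arc.py | tail -1
```

```text
9.65 [ 524.5471 -106.0352  105.6072] [ 3.141   0.0005 -1.3488] [-0.8335 -1.6664  0.7811] [-0.0959  0.2438  0.1594] 13.897033017340256 [-0.3428  0.488   1.6607  0.0001  0.9936  2.5767]
```

send_rows:
  offset:
    - [0, 0, 0]
    - [0, 0, 0]
    - [0, 0, 0]
    - [0, 0, -0.2]
    - [0, 0, -0.4]
    - [0, 0, -0.4]
  delta_rot:
    - [0, 0, 0]
    - [0, 0, 0]
    - [0, 0, 0]
    - [0, 0, 0]
    - [0, 0, 0]
    - [0, 0, 0]
  grip: 0.55

```text
time: 10.4
tool_pos: [525.5, -106.9, 155.1]
tcp_rot: [-3.138, -0.002, -1.343]
contact_force: [-0.9, -0.1, 0.4]
grip_width: 50.2
finger_force: 0.0
```

send_rows:
  offset:
    - [0, 0, 0]
    - [0, 0, 0]
    - [0, 0, 0]
    - [0, 0, 0]
    - [0, 0, 0]
    - [0, 0, 0]
    - [0, 0, 0]
    - [0, 0, 0]
  delta_rot:
    - [0, 0, -0.029]
    - [0, 0, -0.058]
    - [0, 0, -0.087]
    - [0, 0, -0.116]
    - [0, 0, -0.145]
    - [0, 0, -0.174]
    - [0, 0, -0.203]
    - [0, 0, -0.23]

```text
time: 11.4
tool_pos: [523.9, -106.3, 152.2]
tcp_rot: [-3.141, 0.002, 0.108]
contact_force: [-0.4, -0.2, 1.0]
grip_width: 50.4
finger_force: 0.0
```

send_rows:
  offset:
    - [0, 0, 0]
    - [0, 0, 0]
    - [0, 0, 0]
    - [0, 0, 0]
    - [0, 0, 0]
    - [0, 0, 0]
    - [0, 0, 0]
    - [0, 0, 0]
  delta_rot:
    - [0, 0, -0.029]
    - [0, 0, -0.058]
    - [0, 0, -0.087]
    - [0, 0, -0.116]
    - [0, 0, -0.145]
    - [0, 0, -0.174]
    - [0, 0, -0.203]
    - [0, 0, -0.23]

```text
time: 12.4
tool_pos: [523.9, -106.3, 152.2]
tcp_rot: [-3.14, -0.001, 1.553]
contact_force: [0.1, 0.6, 0.5]
grip_width: 50.6
finger_force: 0.0
```

send_rows:
  offset:
    - [0, 0, 0]
    - [0, 0, 0.15]
    - [0, 0, 0.4]
    - [0, 0, 0.4]
    - [0, 0, 0.4]
  delta_rot:
    - [0, 0, -0.029]
    - [0, 0, -0.04]
    - [0, 0, -0.04]
    - [0, 0, -0.04]
    - [0, 0, -0.04]

```text
time: 13.02
tool_pos: [524.7, -106.5, 105.8]
tcp_rot: [3.141, -0.0, 1.798]
contact_force: [0.6, 0.2, 0.2]
grip_width: 50.8
finger_force: 0.0
```

send_rows:
  offset:
    - [0, 0, 0]
    - [0, 0, 0]
    - [0, 0, 0]
    - [0, 0, 0]
    - [0, 0, 0]
  delta_rot:
    - [0, 0, 0]
    - [0, 0, 0]
    - [0, 0, 0]
    - [0, 0, 0]
    - [0, 0, 0]
  grip: 0

```text
time: 13.65
tool_pos: [524.9, -106.3, 105.7]
tcp_rot: [3.141, 0.0, 1.798]
contact_force: [1.3, 1.0, 1.1]
grip_width: 14.0
finger_force: 30.0
```

Run:
```python
from h import *
np.set_printoptions(precision=3,suppress=True)
s=get_obs();print(s['time'],s['tool_pos'],s['tcp_rot'],s['joint_positions'],s['contact_force'])
for cam in ['top','scene','wrist']:
    save(cam,cam+'1.png')
    for t,z in dict(pusher_face=37,slab_front=37.5,slab_back=37.5,gauge_mark=58).items():
        r=finder.pinpoint(t,cam)
        for q in r[:1]: print(cam,t,np.round(q['uv'],1),round(q['confidence'],2),atz(cam,q['uv'],z))
```

```text
13.65 [ 524.885 -106.318  105.739] [3.141 0.    1.798] [-0.343  0.488  1.661  0.     0.992 -0.571] [1.33  1.041 1.093]
top pusher_face [308.8 232.3] 0.61 [526.345 -61.031  37.   ]
top slab_front [260.8 237.4] 0.67 [513.042  56.09   37.5  ]
top slab_back [309.1 233.8] 0.8 [522.602 -61.77   37.5  ]
top gauge_mark [250.1 213.5] 0.83 [568.766  81.261  58.   ]
scene pusher_face [321.5 269.3] 0.95 [529.715 -58.193  37.   ]
scene slab_front [363.5 243.4] 0.68 [511.323  56.171  37.5  ]
scene slab_back [320.6 268.1] 0.89 [526.307 -58.31   37.5  ]
scene gauge_mark [392.2 247.2] 0.65 [568.189  88.115  58.   ]
wrist pusher_face [348.1 169.8] 0.97 [526.393 -57.512  37.   ]
wrist slab_back [352.7 171.3] 0.84 [528.91  -57.699  37.5  ]
```

send_rows:
  offset:
    - [-0.008, 0.087, 0]
    - [-0.03, 0.171, 0]
    - [-0.067, 0.25, 0]
    - [-0.117, 0.321, 0]
    - [-0.179, 0.383, 0]
    - [-0.25, 0.433, 0]
    - [-0.329, 0.47, 0]
    - [-0.413, 0.492, 0]
  delta_rot:
    - [0, 0, 0.0278]
    - [0, 0, 0.0556]
    - [0, 0, 0.0833]
    - [0, 0, 0.1111]
    - [0, 0, 0.1389]
    - [0, 0, 0.1667]
    - [0, 0, 0.1944]
    - [0, 0, 0.2222]

```text
time: 15.4
tool_pos: [594.5, -141.8, 105.7]
tcp_rot: [3.14, -0.002, 0.397]
contact_force: [4.9, -0.2, 2.4]
grip_width: 13.6
finger_force: 30.1
```

send_rows:
  offset:
    - [-0.008, 0.087, 0]
    - [-0.03, 0.171, 0]
    - [-0.067, 0.25, 0]
    - [-0.117, 0.321, 0]
    - [-0.179, 0.383, 0]
    - [-0.25, 0.433, 0]
    - [-0.329, 0.47, 0]
    - [-0.413, 0.492, 0]
  delta_rot:
    - [0, 0, 0.0278]
    - [0, 0, 0.0556]
    - [0, 0, 0.0833]
    - [0, 0, 0.1111]
    - [0, 0, 0.1389]
    - [0, 0, 0.1667]
    - [0, 0, 0.1944]
    - [0, 0, 0.2222]

```text
time: 16.4
tool_pos: [571.5, -216.9, 105.8]
tcp_rot: [-3.141, -0.003, -1.0]
contact_force: [3.5, -2.8, 2.7]
grip_width: 13.7
finger_force: 30.0
```

```bash
python3 arc.py | tail -1
```

```text
16.4 [ 571.46   -216.9409  105.7564] [-3.1411 -0.0035 -0.9997] [ 3.4927 -2.7669  2.7355] [-0.0643 -0.1978  0.1814] 13.692159540172234 [-0.4875  0.6075  1.4374 -0.0014  1.0934  2.0837]
```

send_rows:
  offset:
    - [0, 0, 0]
    - [0, 0, 0]
    - [0, 0, 0]
    - [0, 0, -0.2]
    - [0, 0, -0.4]
    - [0, 0, -0.4]
  delta_rot:
    - [0, 0, 0]
    - [0, 0, 0]
    - [0, 0, 0]
    - [0, 0, 0]
    - [0, 0, 0]
    - [0, 0, 0]
  grip: 0.55

```text
time: 17.15
tool_pos: [571.8, -215.3, 155.1]
tcp_rot: [-3.14, -0.003, -0.993]
contact_force: [1.0, 0.2, 0.5]
grip_width: 50.3
finger_force: 0.0
```

send_rows:
  offset:
    - [-0.1, -0.08, -0.1]
    - [-0.22, -0.17, -0.2]
    - [-0.34, -0.26, -0.3]
    - [-0.45, -0.35, -0.4]
    - [-0.56, -0.44, -0.5]
    - [-0.68, -0.53, -0.6]
    - [-0.8, -0.62, -0.7]
    - [-0.9, -0.7, -0.8]
  delta_rot:
    - [0, 0, -0.029]
    - [0, 0, -0.058]
    - [0, 0, -0.087]
    - [0, 0, -0.116]
    - [0, 0, -0.145]
    - [0, 0, -0.174]
    - [0, 0, -0.203]
    - [0, 0, -0.23]

```text
time: 18.15
tool_pos: [581.9, -77.8, 248.3]
tcp_rot: [-3.14, 0.002, 0.458]
contact_force: [1.2, -0.2, 0.2]
grip_width: 50.6
finger_force: 0.0
```

send_rows:
  offset:
    - [0.04, -0.07, -0.05]
    - [0.08, -0.14, -0.1]
    - [0.12, -0.21, -0.15]
    - [0.16, -0.29, -0.2]
    - [0.2, -0.36, -0.26]
    - [0.24, -0.43, -0.32]
    - [0.28, -0.5, -0.37]
    - [0.32, -0.575, -0.42]
  delta_rot:
    - [0, 0, -0.029]
    - [0, 0, -0.058]
    - [0, 0, -0.087]
    - [0, 0, -0.116]
    - [0, 0, -0.145]
    - [0, 0, -0.174]
    - [0, 0, -0.203]
    - [0, 0, -0.23]

```text
time: 19.15
tool_pos: [586.5, 0.5, 298.4]
tcp_rot: [-3.139, -0.001, 1.903]
contact_force: [0.0, -1.5, 0.0]
grip_width: 49.9
finger_force: 0.0
```

send_rows:
  offset:
    - [0, 0, 0]
    - [0, 0, 0]
    - [0, 0, 0]
  delta_rot:
    - [0, 0, -0.029]
    - [0, 0, -0.04]
    - [0, 0, -0.04]

```text
time: 19.52
tool_pos: [586.5, 0.2, 298.5]
tcp_rot: [-3.14, -0.001, 2.147]
contact_force: [-0.1, -0.6, 0.9]
grip_width: 50.6
finger_force: 0.0
```

Run:
```python
from h import *
np.set_printoptions(precision=3,suppress=True)
s=get_obs();print(s['time'],s['tool_pos'],s['tcp_rot'],s['joint_positions'],s['contact_force'])
cam='wrist';save(cam,'w2.png')
for t,z in dict(pusher_face=37,slab_front=37.5,slab_back=37.5,gauge_mark=58,bar=15).items():
    r=finder.pinpoint(t,cam)
    for q in r[:1]: print(cam,t,np.round(q['uv'],1),round(q['confidence'],2),atz(cam,q['uv'],z))
```

```text
19.525 [586.534   0.241 298.5  ] [-3.14  -0.001  2.147] [-0.13   0.419  1.21   0.     1.514 -0.707] [-0.053 -0.595  0.898]
wrist pusher_face [253.2 199.6] 0.96 [524.881 -37.293  37.   ]
wrist slab_front [301.1 100.8] 0.93 [515.354  68.261  37.5  ]
wrist slab_back [252.1 203.2] 0.95 [526.1   -41.116  37.5  ]
wrist gauge_mark [363.3 121. ] 0.82 [573.994  83.616  58.   ]
```

View pics/w2.png

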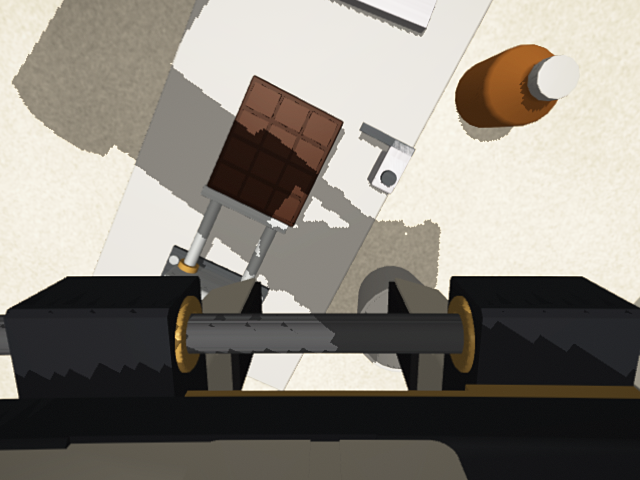

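Run:
```python
import cv2
im=cv2.imread('pics/w2.png')[60:185,235:435]
cv2.imwrite('pics/c2.png',cv2.resize(im,None,fx=4,fy=4,interpolation=cv2.INTER_CUBIC))
```

```text
(no output)
```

View pics/c2.png

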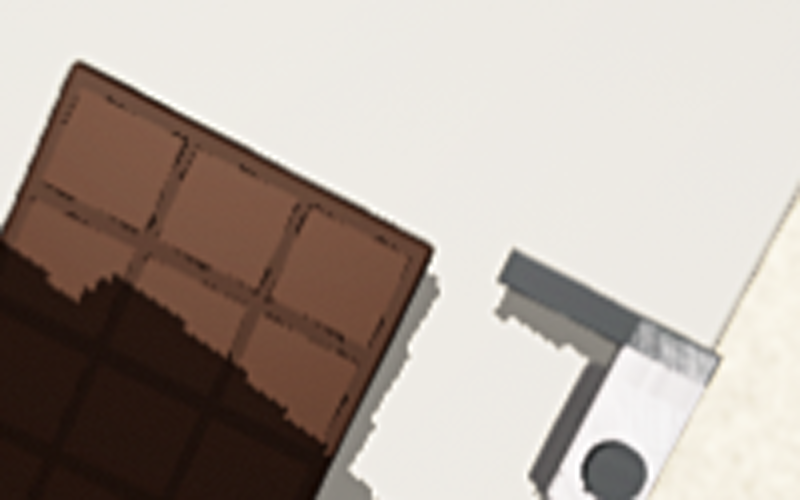

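```bash
cat > gap.py <<'E'
from h import *
import sys
np.set_printoptions(precision=2,suppress=True)
def gap(s1,s2,g1,g2,cam='wrist'):
    A,B=atz(cam,s1,60),atz(cam,s2,60);G,H=atz(cam,g1,61),atz(cam,g2,61)
    print(A,B,G,H,np.linalg.norm(B-A))
    for P,Q in ((A,B),(G,H)): print('yaw',np.arctan2((Q-P)[1],(Q-P)[0]))
    for a in (.095,.102,.108):
        u=np.array([-np.sin(a),np.cos(a),0]); print(a,'gaps',(G-A)@u,(G-B)@u,(H-B)@u)
a=[float(v) for v in sys.argv[1:]]
gap(a[:2],a[2:4],a[4:6],a[6:8])
E
python3 gap.py 255 75.5 343 121 363.5 122.25 414.5 148.5
```

```text
[472.28  63.11  60.  ] [558.52  73.48  60.  ] [574.65  82.6   61.  ] [626.93  88.88  61.  ] 86.86383412700623
yaw 0.11956099185531492
yaw 0.11961849357619647
0.095 gaps 9.6828506622453 7.549603232347775 8.845790797849789
0.102 gaps 8.956315457332998 7.430978775893335 8.358655264650057
0.108 gaps 8.33322035123594 7.329010642585643 7.940783630456093
```

send_rows:
  offset:
    - [-0.35, -0.27, 0.2]
    - [-0.7, -0.52, 0.35]
    - [-0.725, -0.545, 0.35]
  delta_rot:
    - [0, 0, 0]
    - [0, 0, 0]
    - [0, 0, 0]

```text
time: 20.2
tool_pos: [578.4, -111.5, 256.0]
tcp_rot: [-3.139, -0.002, 2.143]
contact_force: [1.0, 0.5, 0.3]
grip_width: 50.5
finger_force: 0.0
```

send_rows:
  offset:
    - [-0.35, -0.27, 0.2]
    - [-0.7, -0.52, 0.6]
    - [-0.725, -0.545, 0.8]
    - [-0.725, -0.545, 0.8]
    - [-0.725, -0.545, 0.8]
  delta_rot:
    - [0, 0, 0]
    - [0, 0, 0]
    - [0, 0, 0]
    - [0, 0, 0]
    - [0, 0, 0]

```text
time: 20.82
tool_pos: [573.1, -216.4, 163.6]
tcp_rot: [3.14, 0.002, 2.148]
contact_force: [-0.2, -0.8, 0.1]
grip_width: 50.1
finger_force: 0.0
```

```bash
python3 - <<'E'
from h import *
print(get_obs()['tool_pos'],get_obs()['tcp_rot'],cmd([571.5,-217,105.6]))
optics.capture('wrist')
for t in('crank_grip','crank_axis'):
  for q in finder.pinpoint(t,'wrist')[:1]:print(t,q,atz('wrist',q['uv'],120))
E
sed -i "s/print('+').*80,8);/arc(1,60.5,66,7);/" arc.py; python3 arc.py
```

```text
[ 573.05180923 -216.39447131  163.6286247 ] [3.14000421e+00 1.84479787e-03 2.14820326e+00] [[ 0.00372291 -0.01435778  0.48354363]]
crank_grip {'uv': [318.8, 264.0], 'confidence': 0.66} [ 569.44273418 -215.95784701  120.        ]
crank_axis {'uv': [322.9, 147.8], 'confidence': 0.6} [ 539.97580216 -167.17681498  120.        ]
[ 0.007 -0.083] 0.0262
[ 0.027 -0.163] 0.0524
[ 0.06  -0.239] 0.0786
[ 0.105 -0.308] 0.1048
[ 0.161 -0.37 ] 0.131
[ 0.226 -0.421] 0.1571
[ 0.299 -0.461] 0.1833
20.975 [ 573.0204 -216.4552  163.8095] [3.1399 0.0026 2.1487] [-0.0839  0.3473 -0.1771] [-0.0425  0.0355 -0.0437] 50.73278500163034 [-0.4863  0.5516  1.3643  0.0002  1.2227 -1.0644]
```

send_rows:
  offset:
    - [0, -0.012, 0.25]
    - [0, -0.012, 0.48]
    - [0, -0.012, 0.48]
    - [0, -0.012, 0.48]
  delta_rot:
    - [0, 0, 0]
    - [0, 0, 0]
    - [0, 0, 0]
    - [0, 0, 0]

```text
time: 21.48
tool_pos: [571.8, -218.0, 106.0]
tcp_rot: [3.14, 0.002, 2.148]
contact_force: [0.1, 0.5, 1.0]
grip_width: 50.6
finger_force: 0.0
```

send_rows:
  offset:
    - [0, 0, 0]
    - [0, 0, 0]
    - [0, 0, 0]
    - [0, 0, 0]
  delta_rot:
    - [0, 0, 0]
    - [0, 0, 0]
    - [0, 0, 0]
    - [0, 0, 0]
  grip: 0

```text
time: 21.98
tool_pos: [570.8, -218.0, 104.4]
tcp_rot: [3.141, 0.0, 2.147]
contact_force: [-0.3, -0.7, 0.1]
grip_width: 15.0
finger_force: 0.0
```

send_rows:
  offset:
    - [0.007, -0.083, 0]
    - [0.027, -0.163, 0]
    - [0.06, -0.239, 0]
    - [0.105, -0.308, 0]
    - [0.161, -0.37, 0]
    - [0.226, -0.421, 0]
    - [0.299, -0.461, 0]
    - [0.299, -0.461, 0]
  delta_rot:
    - [0, 0, 0.0262]
    - [0, 0, 0.0524]
    - [0, 0, 0.0786]
    - [0, 0, 0.1048]
    - [0, 0, 0.131]
    - [0, 0, 0.1571]
    - [0, 0, 0.1833]
    - [0, 0, 0.1833]

```text
time: 22.98
tool_pos: [504.8, -217.1, 104.4]
tcp_rot: [-3.141, -0.001, 0.997]
contact_force: [1.4, 5.4, 0.1]
grip_width: 13.8
finger_force: 30.0
```

```bash
python3 arc.py|tail -1
```

```text
22.975 [ 504.7864 -217.1424  104.3919] [-3.1411 -0.001   0.997 ] [1.3887 5.4071 0.1028] [ 0.4244 -0.0453 -0.166 ] 13.750651329254966 [-0.5463  0.5118  1.6214  0.0012  1.0088  0.0268]
```

send_rows:
  offset:
    - [0, 0, 0]
    - [0, 0, 0]
    - [0, 0, 0]
    - [0, 0, -0.2]
    - [0, 0, -0.4]
    - [0, 0, -0.4]
  delta_rot:
    - [0, 0, 0]
    - [0, 0, 0]
    - [0, 0, 0]
    - [0, 0, 0]
    - [0, 0, 0]
    - [0, 0, 0]
  grip: 0.55

```text
time: 23.72
tool_pos: [505.8, -218.8, 153.9]
tcp_rot: [3.138, -0.0, 0.996]
contact_force: [-0.2, -0.5, -0.6]
grip_width: 50.6
finger_force: 0.0
```

send_rows:
  offset:
    - [0.4, -0.25, -0.3]
    - [0.82, -0.51, -0.6]
    - [0.82, -0.51, -0.6]
  delta_rot:
    - [0, 0, 0]
    - [0, 0, 0]
    - [0, 0, 0]

```text
time: 24.1
tool_pos: [507.5, -99.8, 225.5]
tcp_rot: [3.139, -0.001, 0.999]
contact_force: [-0.0, 0.3, 0.8]
grip_width: 50.6
finger_force: 0.0
```

send_rows:
  offset:
    - [0.4, -0.25, -0.3]
    - [0.82, -0.51, -0.6]
    - [0.82, -0.51, -0.6]
    - [0.82, -0.51, -0.6]
  delta_rot:
    - [0, 0, 0]
    - [0, 0, 0]
    - [0, 0, 0]
    - [0, 0, 0]

```text
time: 24.6
tool_pos: [509.1, 13.4, 295.2]
tcp_rot: [-3.141, 0.001, 0.997]
contact_force: [0.4, -0.8, 0.7]
grip_width: 50.6
finger_force: 0.0
```

Run:
```python
from h import *
np.set_printoptions(precision=3,suppress=True)
s=get_obs();print(s['time'],s['tool_pos'],s['tcp_rot'],s['joint_positions'])
cam='wrist';save(cam,'w3.png')
for t,z in dict(pusher_face=37,slab_front=37.5,gauge_mark=58,bar=15).items():
    r=finder.pinpoint(t,cam)
    for q in r[:1]: print(cam,t,np.round(q['uv'],1),round(q['confidence'],2),atz(cam,q['uv'],z))
```

```text
24.6 [509.114  13.394 295.18 ] [-3.141  0.001  0.997] [-0.124  0.268  1.439 -0.001  1.436  0.45 ]
wrist slab_front [296.4 145.7] 0.97 [514.814  72.601  37.5  ]
wrist gauge_mark [343.7 100.4] 0.6 [573.578  81.875  58.   ]
wrist bar [219.3  59.1] 0.86 [496.667 180.191  15.   ]
```

View pics/w3.png

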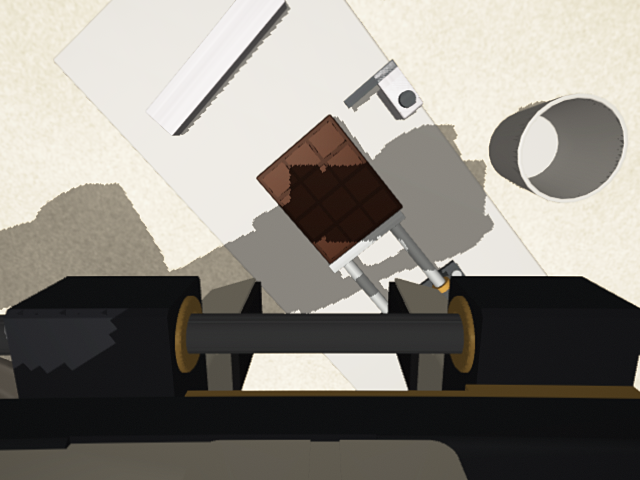

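```bash
cat > edge.py <<'E'
from h import *
from scipy.ndimage import map_coordinates
def line(im,p,q,w=5,t0=.15,t1=.85,n=30):
    "sub-pixel strongest edge across the segment p-q; returns fitted end points"
    g=cv2.cvtColor(im,cv2.COLOR_BGR2GRAY).astype(float);p=np.array(p,float);q=np.array(q,float);d=(q-p)/np.linalg.norm(q-p);nn=np.array([-d[1],d[0]])
    ts=np.linspace(t0,t1,n);ss=np.arange(-w,w+.01,.25);pts=[]
    for t in ts:
        c=p+t*(q-p);xy=c[:,None]+nn[:,None]*ss
        v=map_coordinates(g,[xy[1],xy[0]],order=1);gr=np.abs(np.gradient(v));k=gr.argmax()
        sl=slice(max(0,k-4),k+5);pts.append(c+nn*(ss[sl]*gr[sl]).sum()/gr[sl].sum())
    vx,vy,x,y=cv2.fitLine(np.array(pts,np.float32),cv2.DIST_HUBER,0,.01,.01).ravel()
    r=np.abs((np.array(pts)-[x,y])@[-vy,vx]);l=np.array([vx,vy]);f=lambda a:np.array([x,y])+l*((a-[x,y])@l)
    return f(p),f(q),np.median(r)
E
python3 - <<'E'
from edge import *
import subprocess
for n,s,g in (('w2',((255,75.5),(343,121)),((363.5,122.25),(400,141))),('w3',((257,179),(331,116)),((345,102),(380,72)))):
    im=cv2.imread(f'pics/{n}.png')
    a=line(im,*s);b=line(im,*g,w=4);print(n,a,b)
    if n=='w3': print(subprocess.run(['python3','gap.py']+[str(v) for v in np.r_[a[0],a[1],b[0],b[1]]],capture_output=True,text=True).stdout)
im=cv2.imread('pics/w3.png')[50:190,245:405]
cv2.imwrite('pics/c3.png',cv2.resize(im,None,fx=4.2,fy=4.2,interpolation=cv2.INTER_CUBIC))
E
```

```text
w2 (array([255.2787515 ,  74.96602972]), array([343.09843368, 120.81145003]), np.float64(0.05405889480811211)) (array([363.6569647 , 121.95087723]), array([399.9909632 , 141.01722202]), np.float64(0.045993617660554445))
w3 (array([255.27774579, 177.00365734]), array([328.8621463 , 113.52192702]), np.float64(0.04468539410744069)) (array([343.6030888 , 100.39300823]), array([378.39289975,  70.15121191]), np.float64(0.045286253207129326))
[469.06  69.87  60.  ] [556.66  79.84  60.  ] [573.5   81.96  61.  ] [611.9   86.36  61.  ] 88.16457649615946
yaw 0.11331691330653793
yaw 0.11402874419611883
0.095 gaps 2.1337692624279665 0.5189566590193512 1.2543218029062726
0.102 gaps 1.3978751736785255 0.40014560203995764 0.8650128383021966
0.108 gaps 0.7670529282274615 0.29829172690974115 0.5312849816457694
```

View pics/c3.png

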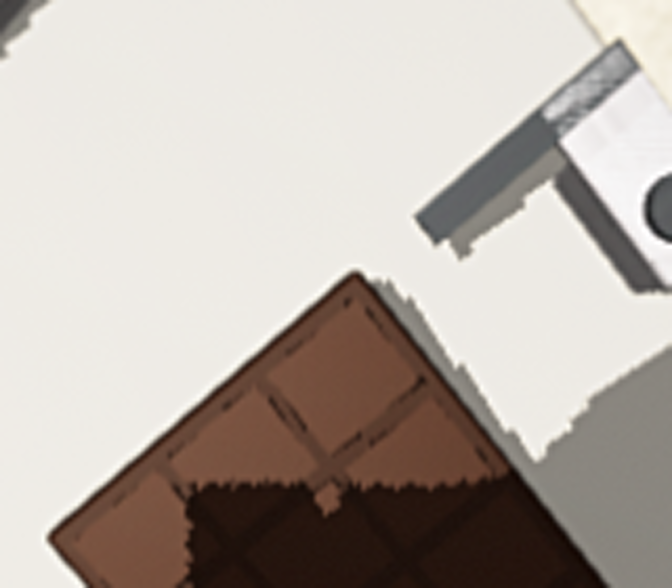

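Run:
```python
from edge import *
np.set_printoptions(precision=2,suppress=True)
im=cv2.imread('pics/w3.png')
a=.1135;ux=np.array([np.cos(a),np.sin(a),0]);uy=np.array([-np.sin(a),np.cos(a),0]);o=np.array([538,-166,0])
for p,q in (((150,108),(240,8)),((172,133),(283,10))):
    l=line(im,p,q,w=7);P,Q=atz('wrist',l[0],37),atz('wrist',l[1],37)
    print(l,P,Q,'yaw',np.arctan2((Q-P)[1],(Q-P)[0]),[(X-o)@ux for X in(P,Q)],[(X-o)@uy for X in(P,Q)])
cv2.imwrite('pics/c4.png',cv2.resize(im[0:150,130:310],None,fx=4,fy=4))
```

```text
(array([149.01, 107.2 ]), array([233.92,   3.04]), np.float64(0.06737611725325227)) [418.93 176.69  37.  ] [537.37 203.89  37.  ] yaw 0.2257332298342739 [np.float64(-79.48732211997506), np.float64(41.26677195181739)] [np.float64(353.97187199304176), np.float64(367.58168645697367)]
(array([173.05, 133.88]), array([279.68,   7.21]), np.float64(0.050424491345777936)) [422.65 145.65  37.  ] [569.39 179.33  37.  ] yaw 0.2256124007823203 [np.float64(-79.31363067407727), np.float64(70.30376876502737)] [np.float64(322.7089491355397), np.float64(339.55354851949585)]
```

View pics/c4.png

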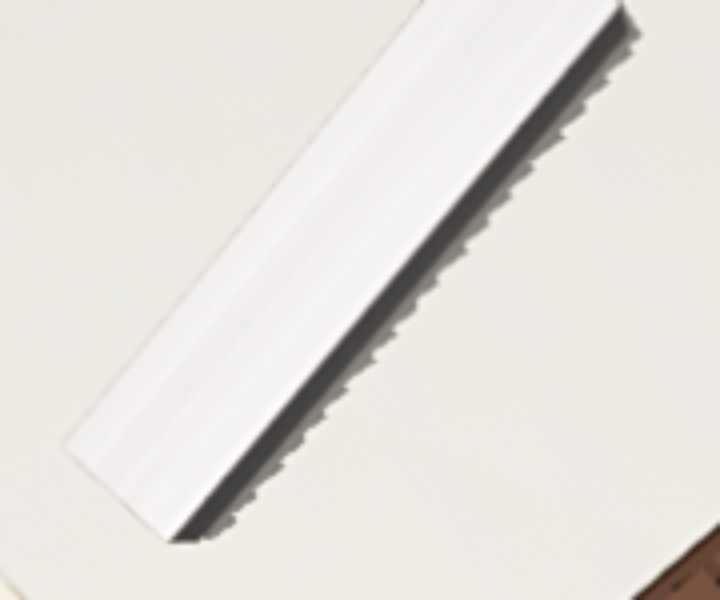

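send_rows:
  offset:
    - [0.35, -0.28, 0.1]
    - [0.75, -0.56, 0.3]
    - [0.75, -0.56, 0.3]
  delta_rot:
    - [0, 0, 0]
    - [0, 0, 0]
    - [0, 0, 0]
  grip: 1

```text
time: 25.22
tool_pos: [500.3, 128.1, 258.0]
tcp_rot: [-3.138, 0.002, 0.999]
contact_force: [0.6, 0.1, 0.2]
grip_width: 76.1
finger_force: 0.0
```

send_rows:
  offset:
    - [0.35, -0.28, 0.1]
    - [0.73, -0.56, 0.3]
    - [0.73, -0.56, 0.5]
    - [0.73, -0.56, 0.7]
    - [0.73, -0.56, 0.8]
    - [0.73, -0.56, 0.8]
  delta_rot:
    - [0, 0, -0.028]
    - [0, 0, -0.056]
    - [0, 0, -0.084]
    - [0, 0, -0.1094]
    - [0, 0, -0.1094]
    - [0, 0, -0.1094]

```text
time: 25.98
tool_pos: [493.2, 234.9, 163.9]
tcp_rot: [-3.14, 0.0, 1.679]
contact_force: [-0.1, 0.1, 0.5]
grip_width: 92.0
finger_force: 0.0
```

```bash
cat > bf.py <<'E'
from h import *
np.set_printoptions(precision=3,suppress=True)
a=.1135;ux=np.array([np.cos(a),np.sin(a),0]);uy=np.array([-np.sin(a),np.cos(a),0]);o=np.array([538,-166,0])
s=get_obs();p=s['tool_pos']-o
print(s['time'],s['tool_pos'],s['tcp_rot'],"x'",p@ux,"y'",p@uy,'F x y',s['contact_force']@ux,s['contact_force']@uy,s['grip_width'])
E
python3 bf.py
python3 - <<'E'
from h import *
print(cmd([492,236,21]),'rz',-(1.684-get_obs()['tcp_rot'][2])/2/np.pi)
E
```

```text
25.975 [493.186 234.872 163.866] [-3.14   0.     1.679] x' 0.8761521412658508 y' 403.36862533398465 F x y -0.07425010112390398 0.11753444110913858 91.99451336317084
[[ 0.01081248 -0.00733329  1.19055669]] rz -0.0008412262859775066
```

send_rows:
  offset:
    - [0.005, 0, 0.3]
    - [0.01, 0, 0.6]
    - [0.01, 0, 0.9]
    - [0.01, 0, 0.9]
  delta_rot:
    - [0, 0, -0.0008]
    - [0, 0, -0.0008]
    - [0, 0, -0.0008]
    - [0, 0, -0.0008]

```text
time: 26.48
tool_pos: [492.1, 236.3, 55.2]
tcp_rot: [-3.138, 0.001, 1.686]
contact_force: [1.1, 0.5, 0.1]
grip_width: 91.8
finger_force: 0.0
```

send_rows:
  offset:
    - [0, 0, 0.1]
    - [0, 0, 0.2]
    - [0, 0, 0.28]
    - [0, 0, 0.28]
    - [0, 0, 0.28]
  delta_rot:
    - [0, 0, 0]
    - [0, 0, 0]
    - [0, 0, 0]
    - [0, 0, 0]
    - [0, 0, 0]

```text
time: 27.1
tool_pos: [493.1, 237.2, 23.0]
tcp_rot: [3.141, -0.0, 1.688]
contact_force: [-0.7, -0.4, -0.0]
grip_width: 91.5
finger_force: 0.0
```

```bash
python3 bf.py
```

```text
27.1 [493.091 237.158  22.951] [ 3.141 -0.     1.688] x' 1.0397172361744988 y' 405.65014853694646 F x y -0.7135873027903842 -0.2967465050947009 91.51143191042077
```

send_rows:
  offset:
    - [-0.08, 0, 0]
    - [-0.16, 0, 0]
    - [-0.24, 0, 0]
    - [-0.32, 0, 0]
    - [-0.4, 0, 0]
    - [-0.48, 0, 0]
    - [-0.55, 0, 0]
    - [-0.62, 0, 0]
  delta_rot:
    - [0, 0, 0]
    - [0, 0, 0]
    - [0, 0, 0]
    - [0, 0, 0]
    - [0, 0, 0]
    - [0, 0, 0]
    - [0, 0, 0]
    - [0, 0, 0]

```text
time: 28.1
tool_pos: [501.7, 162.8, 22.8]
tcp_rot: [3.141, -0.0, 1.688]
contact_force: [0.2, 3.9, 2.0]
grip_width: 91.7
finger_force: 1.5
```

send_rows:
  offset:
    - [-0.05, 0, 0]
    - [-0.1, 0, 0]
    - [-0.15, 0, 0]
    - [-0.19, 0, 0]
    - [-0.23, 0, 0]
    - [-0.26, 0, 0]
    - [-0.29, 0, 0]
    - [-0.32, 0, 0]
  delta_rot:
    - [0, 0, 0]
    - [0, 0, 0]
    - [0, 0, 0]
    - [0, 0, 0]
    - [0, 0, 0]
    - [0, 0, 0]
    - [0, 0, 0]
    - [0, 0, 0]

```text
time: 29.1
tool_pos: [506.1, 124.9, 22.7]
tcp_rot: [3.142, -0.0, 1.688]
contact_force: [-0.6, 3.2, 2.5]
grip_width: 91.5
finger_force: 1.6
```

```bash
python3 bf.py
python3 - <<'E'
from h import *
for cam in ('top','scene'):
    save(cam,cam+'2.png')
im=cv2.imread('pics/scene2.png')[190:310,310:470]
cv2.imwrite('pics/c5.png',cv2.resize(im,None,fx=4.8,fy=4.8,interpolation=cv2.INTER_CUBIC))
E
```

```text
29.1 [506.088 124.864  22.718] [ 3.142 -0.     1.688] x' 1.2359883978513075 y' 292.606592551164 F x y -0.1967059850820229 3.2264632957578177 91.46837888236179
```

send_rows:
  offset:
    - [-0.008, 0, 0]
    - [-0.016, 0, 0]
    - [-0.024, 0, 0]
    - [-0.032, 0, 0]
    - [-0.038, 0, 0]
    - [-0.044, 0, 0]
    - [-0.05, 0, 0]
    - [-0.05, 0, 0]
  delta_rot:
    - [0, 0, 0]
    - [0, 0, 0]
    - [0, 0, 0]
    - [0, 0, 0]
    - [0, 0, 0]
    - [0, 0, 0]
    - [0, 0, 0]
    - [0, 0, 0]

```text
time: 30.2
tool_pos: [506.8, 118.9, 22.7]
tcp_rot: [-3.142, 0.0, 1.688]
contact_force: [-0.5, 0.4, 0.1]
grip_width: 91.8
finger_force: 0.2
```

send_rows:
  offset:
    - [-0.004, 0, 0]
    - [-0.008, 0, 0]
    - [-0.008, 0, 0]
  delta_rot:
    - [0, 0, 0]
    - [0, 0, 0]
    - [0, 0, 0]

```text
time: 30.58
tool_pos: [506.9, 118.5, 22.7]
tcp_rot: [3.141, -0.001, 1.688]
contact_force: [0.1, 4.7, -0.8]
grip_width: 91.9
finger_force: 2.4
```

```bash
python3 bf.py
```

```text
30.575 [506.853 118.515  22.739] [ 3.141 -0.001  1.688] x' 1.2764888133789356 y' 286.21170739367943 F x y 0.6496175903812802 4.619495562558169 91.90928887607943
```

send_rows:
  offset:
    - [-0.004, 0, 0]
    - [-0.008, 0, 0]
    - [-0.008, 0, 0]
  delta_rot:
    - [0, 0, 0]
    - [0, 0, 0]
    - [0, 0, 0]

```text
time: 30.95
tool_pos: [506.8, 118.5, 22.8]
tcp_rot: [3.141, -0.002, 1.688]
contact_force: [-0.5, 9.4, 0.0]
grip_width: 91.4
finger_force: 4.9
```

send_rows:
  offset:
    - [-0.003, 0, 0]
    - [-0.006, 0, 0]
    - [-0.006, 0, 0]
  delta_rot:
    - [0, 0, 0]
    - [0, 0, 0]
    - [0, 0, 0]

```text
time: 31.32
tool_pos: [506.9, 118.4, 22.8]
tcp_rot: [3.141, -0.003, 1.688]
contact_force: [-1.5, 13.2, 0.2]
grip_width: 92.0
finger_force: 6.7
```

```bash
python3 bf.py
python3 - <<'E'
from h import *
optics.capture('scene');optics.capture('top')
for cam in('scene','top'):
    im=save(cam,cam+'3.png')
im=cv2.imread('pics/scene3.png')[190:310,310:470]
cv2.imwrite('pics/c6.png',cv2.resize(im,None,fx=4.8,fy=4.8,interpolation=cv2.INTER_CUBIC))
E
```

```text
31.325 [506.886 118.395  22.796] [ 3.141 -0.003  1.688] x' 1.295637033246036 y' 286.08873054418416 F x y 0.008082154712058027 13.265961809626559 91.9736215331852
```

send_rows:
  offset:
    - [0.02, 0, 0]
    - [0.1, 0, 0]
    - [0.3, 0, 0]
    - [0.4, 0, 0]
    - [0.4, 0, -0.4]
    - [0.4, 0, -0.9]
    - [0.4, 0, -1]
    - [0.4, 0, -1]
  delta_rot:
    - [0, 0, 0]
    - [0, 0, 0]
    - [0, 0, 0]
    - [0, 0, 0]
    - [0, 0, 0]
    - [0, 0, 0]
    - [0, 0, 0]
    - [0, 0, 0]

```text
time: 32.52
tool_pos: [501.7, 164.1, 143.1]
tcp_rot: [3.14, 0.0, 1.688]
contact_force: [0.8, -0.8, -0.1]
grip_width: 92.0
finger_force: 0.0
```

send_rows:
  offset:
    - [-0.4, 0, -0.3]
    - [-0.8, 0, -0.6]
    - [-1, 0, -1]
    - [-1, 0, -1]
  delta_rot:
    - [0, 0, 0]
    - [0, 0, 0]
    - [0, 0, 0]
    - [0, 0, 0]

```text
time: 33.02
tool_pos: [516.9, 43.1, 264.1]
tcp_rot: [3.138, 0.001, 1.685]
contact_force: [-0.1, 0.0, -1.2]
grip_width: 91.9
finger_force: 0.0
```

send_rows:
  offset:
    - [-0.2, 0, -0.3]
    - [-0.3, 0, -0.5]
    - [-0.3, 0, -0.5]
    - [-0.3, 0, -0.5]
  delta_rot:
    - [0, 0, 0]
    - [0, 0, 0]
    - [0, 0, 0]
    - [0, 0, 0]

```text
time: 33.52
tool_pos: [519.0, 9.9, 320.0]
tcp_rot: [-3.137, -0.001, 1.689]
contact_force: [0.2, 0.1, 0.4]
grip_width: 91.7
finger_force: 0.0
```

```bash
python3 bf.py
python3 - <<'E'
from h import *
im=save('wrist','w4.png')
for t,z in dict(slab_front=37.5,gauge_mark=58,bar=15).items():
    for q in finder.pinpoint(t,'wrist')[:1]: print(t,np.round(q['uv'],1),round(q['confidence'],2),atz('wrist',q['uv'],z))
E
```

```text
33.525 [518.98    9.882 320.044] [-3.137 -0.001  1.689] x' 1.0222528343932753 y' 176.9039982056805 F x y 0.18308200862334637 0.1151835892907565 91.67666079158353
slab_front [327.7 133.4] 0.73 [512.96467262  75.92091462  37.5       ]
gauge_mark [390.6 131.9] 0.93 [573.28792729  84.21948766  58.        ]
```

View pics/w4.png

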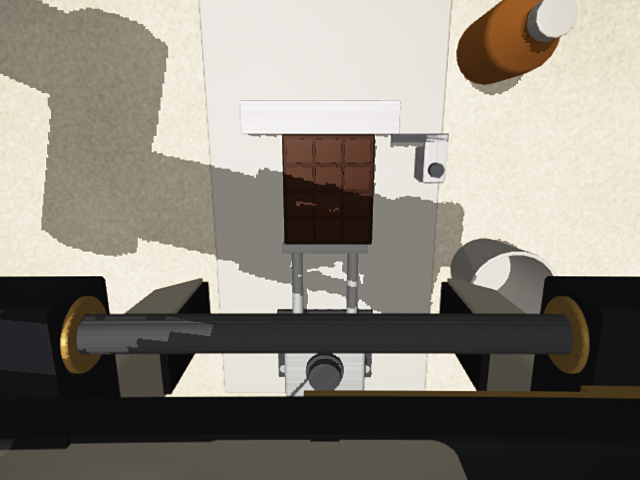

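Run:
```python
from edge import *
np.set_printoptions(precision=2,suppress=True)
im=cv2.imread('pics/w4.png');a=.1135;uy=np.array([-np.sin(a),np.cos(a),0]);o=np.array([538,-166,0])
for n,p,q,z,w in (('slab',(284,134.5),(374,134.5),60,4),('ptr',(402,134),(420,134),61,3),('bar back left',(242,133.5),(282,133.5),37,4),('bar front',(242,101),(398,101),37,4)):
    l=line(im,p,q,w=w);P,Q=atz('wrist',l[0],z),atz('wrist',l[1],z);print(n,l[0],l[1],round(l[2],2),'yaw',np.arctan2((Q-P)[1],(Q-P)[0]),(P-o)@uy,(Q-o)@uy)
```

```text
slab [284.   133.31] [374.   133.31] 0.01 yaw 0.11764976107492792 242.7342032433704 243.09340821099948
ptr [402.   133.22] [420.   133.17] 0.0 yaw 0.1174108438578866 243.22938974746853 243.2965923018223
bar back left [242.05 134.53] [281.97 132.78] 0.39 yaw 0.1623892954629777 241.2655551712014 243.24972256828158
bar front [242.   100.18] [398.   100.13] 0.01 yaw 0.11805651271917143 274.25606014923477 274.96265947984955
```

```bash
python3 -c "
from h import *
print(ticket.close_job())"
```

```text
the job is handed in; nothing more can be done
None
```

The job is handed in at about 33.5 s of robot time. I turned the crank about 466° clockwise, which brought the slab's front face to about 0.3 mm from the gauge mark by camera measurement. I then slid the bar back until it stopped flush against the slab's front face; the robot did not touch the slab, bottle, tub or spatula and stood clear of everything at the end.

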